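# Hang the sand dipper inside the low cupboard

### The job

Hang the long-handled sand dipper inside the low open-fronted cupboard, with the cross bar of its wire yoke resting on the hook behind the upturned tip, and let go so that the cup hangs upright, clear of the cupboard floor. The front of the roof is low, so the dipper will have to be tilted, cup end up and handle end down, to get the bar over the tip. Do not knock over or push about the two grey stones, the tall one and the rough one.

Things in the scene. Friction and masses are not known exactly. Their poses are not given: they have to be found in the camera images.
- cupboard: Fixed brown wooden cupboard, open in front, mm: 191 deep, 192 wide, 218 high. Origin: centre of its underside, on the table; x points from the open front (x = -92) to the back, z up. Inside: floor top z = 10, walls at y = -80 and +80, back panel x = +82. A steel hook in the middle of the back panel points to the front, 14 wide, tip turned up
- roof_edge (a point): Middle of the lower edge of the roof's front, (-92, 0, 140) mm in the cupboard's frame. From here the roof's underside rises to the back at 20 degrees; the roof is 10 thick
- hook_tip (a point): Centre of the top of the hook's upturned tip, (-7.5, 0, 141) mm in the cupboard's frame. The tip is 6 thick: x from -10.5 to -4.5
- hook_seat (a point): Point on the hook's level flat shank, (5, 0, 119) mm in the cupboard's frame: the shank's upper face is at z = 119 and runs from the tip to the back panel; its underside is at z = 113. The bar rests on it, anywhere behind the tip
- dipper: Loose sand dipper, about 0.11 kg, 190 mm long: steel cup (54 across the rim, 46 across the base, 38 high) standing on the table, a rigid yoke of 6 mm wire over it, a straight wooden handle. Origin: centre of the cup's underside; x points from handle to cup, z up. Handle: x = -163 to -50, 18 wide (y), 14 thick, centre line at z = 92
- dipper_bar (a point): Middle of the axis of the level cross bar of the yoke, (-8, 0, 92) mm in the dipper's frame; the bar runs along y from -26 to +26. An open fork (arms at y = -24 and +24 to x = -36, then converging) joins its ends to the handle: the hook's tip comes up through the fork, in front of the bar. Hung, the point is 3 mm above the shank and the dipper rests nearly level
- dipper_grip (a point): Point on the wooden handle's centre line, 18 mm from its free end, (-145, 0, 92) mm in the dipper's frame: grip here across the 18 mm width (along y), firmly, or the cup end sags
- stone_tall: Bystander: loose tall grey stone, 46 x 69 x 114 high mm. Origin: about the centre of its underside
- stone_rough: Bystander: loose rough grey stone, 59 x 91 x 85 high mm. Origin: about the centre of its underside
Things that resemble listed ones, but are neither listed nor needed, are in the scene too. Of the things that look like the dipper, the largest one is meant.

How it is judged (in metres and radians):
At the end, for the whole second after the job is handed in: The dipper hangs on the hook, not held: its bar is behind the tip (to 60 mm past the cupboard's centre), within 25 mm of the hook sideways and 117 to 130 mm above the table; the cup is upright within 0.45 rad, bears on the cupboard (over 0.3 N) and rests (under 0.05 m/s) (x of dipper_bar in the frame of cupboard between -0.0045 and 0.06 m and y of dipper_bar in the frame of cupboard between -0.025 and 0.025 m and z of dipper_bar in the frame of cupboard between 0.117 and 0.13 m and angle between dipper's own z axis and vertical below 0.45 rad and contact force between dipper and cupboard above 0.3 N and linear speed of dipper below 0.05 m/s); the robot touches nothing.
It fails at once if the tall stone is pushed more than 30 mm or knocked over (distance of stone_tall from where it was at the start of the episode above 0.03 m or angle between stone_tall's own z axis and vertical above 0.5 rad).
It fails at once if the rough stone is pushed more than 30 mm or knocked over (distance of stone_rough from where it was at the start of the episode above 0.03 m or angle between stone_rough's own z axis and vertical above 0.5 rad).
It also fails if it takes over 45 s, if anything falls off the work surface, if the arm or the gripper's body presses on something with over 40 N, if the wrist force passes 120 N, or if a joint passes its speed limit or range.

### The arm

A 6-joint arm with a two-finger parallel gripper is mounted at the origin on a cart in front of the work surface, level with it; the furniture and walls round the work are solid. World frame = base frame: x ahead of the robot, y to its left, z up, the work surface at z = 0. Lengths are in m, angles in degrees, forces in N, time in s.
With the tool pointing down it reaches from about 0.425 to 0.95 m from the base axis. Payload 3.5 kg.
Tool frame: the origin (TCP) lies between the finger pads; the fingertips stand 22 mm ahead of it and the grasp point (between the pads) lies 3 mm ahead of it (arm.tcp_to_tips is the distance from the TCP to the fingertips, in m); y points along the fingers, z is the direction in which the jaws open and shut, and the axes are right-handed (so a half turn about y gives the same grasp; the last joint's range is limited). The gripper opens to 85 mm and grips with 20 to 120 N. Pads are 22 mm wide; open, the fingers measure 114 mm over their backs; the gripper's body (76 mm by 85 mm) begins 54 mm behind the grasp point. The pads swing forward as they close: fully open they stand 13 mm farther back than shut.
Start: joints at [-83.881, 16.404, 90.338, -0, 73.258, -8.594], TCP at [0.171, -0.653, 0.253] pointing down, gripper open.
Joint ranges: [-158.93, 158.93], [-51.34, 127.21], [12.03, 142.37], [-87.48, 267.48], [13.55, 161.25], [-162.69, 162.69]. Speed limits (degrees/s): [159.86, 159.86, 180, 180, 180, 180].

### API

Orientations are given as a 3x3 rotation matrix whose columns are the frame's x, y, z axes.
In Python, from workcell import arm gives the robot as it stands. The module is installed in compiled form; this text tells all that it offers.
- The arm moves only by the tool play_rows, never from a script. Its argument "motion" is a list of rows, each a list of 7 numbers: the turn, a rotation vector about the world's x, y, z in rad, then the shift along the world's x, y, z in m, then the finger opening in m, from 0 to 0.0854. A call has exactly 8 rows; each row is the pose to reach, as a shift and turn from the pose commanded when the call began; what a row does not reach only later rows make up. A row lasts 1/10 s, in which the tool goes at most 50 mm and 8.59 degrees, less where a joint would pass 70% of its speed; a pose out of reach is approached as far as the arm can. A call with a gripper value outside its range is refused whole. The fingers move at their own pace and stop on an object; "newtons" is the grip in N (left out, the last holds). Time passes only in rows, so rows that repeat a pose let the fingers close, or fill a call up. It gives the time, the measured TCP pose, the force and the opening at its end, in the units of the state.
- arm.observe(): the state, without advancing time (a new reading comes with each control period).
- arm.snapshot(name): name is "scene" or "side" or "wrist"; returns the picture (400x640x3 uint8, red, green, blue); there is no depth.
- arm.get_calibration(name): a dict with "camera_matrix" (3x3 intrinsics, pixels), "extrinsics" (4x4, takes a point from camera to world coordinates). Camera axes: x right, y down, z forward; pixel columns grow to the right and rows downward; lengths in m; the calibration is good to about 2 mm. A picture is of the moment at which its call begins: read the wrist's pose just before it. get_calibration takes no time and is no camera call; for the wrist camera it gives the pose at the moment of the call.
- arm.close_job(): hands the job in, once; it reports no verdict.
Trained networks look in the newest picture that a camera, given by its name, has taken for a name from the list of things; names that differ only in an ending like _2 or _b are one class to them, and where a whole thing is asked for, a point or a joint stands for the part that bears it (a point fixed in the world has none). Each returns a list of dicts, best first, with "score" (0 to 1); they miss things now and then, are a little off and sometimes report something else, mostly with a low value. They report only what shows in the picture. A call takes as long as a camera call. They do not tell look-alikes from the thing itself.
- arm.search_frame(camera, thing): "location" ([x, y, z] in m, in world coordinates, good to about 4 mm: the middle of the surface that is visible of it).
- arm.outline_of(camera, thing): "region" (400x640 bool, what is visible of it).
The state is a dict: "clock": time; "joint_positions": joint angles; "qd": joint speeds; "effort": joint torques, N m; "ee_pos": TCP position; "eef_rot": TCP orientation; "wrist_force": force on the tool from outside, world axes, zero at the start; "ft_torque": the same for the moment, N m; "finger_gap": finger opening in m.
Only numpy, scipy, OpenCV 4.12 (cv2) and the standard library are available. Lean on these libraries where they do the work, as an engineer would, in place of code of your own. Each camera call takes 0.05 s, during which the arm holds its last target.

## Working session

There is one attempt and no reset: what is moved stays moved. The work goes in short steps, Python scripts to look and compute and a tool call to move; the robot and the scene stay as the last step left them, time stands still between calls to the robot, and variables do not carry over. Pictures are saved under pics/ and viewed, and the job is handed in when it is done.

Besides the shell and the picture viewer there is one more tool, called after ">>>" in YAML: its name, and indented under it one key for each argument. play_rows: Moves the arm, as the interface text tells. Its arguments: {"type":"object","properties":{"motion":{"type":"array","items":{"type":"array","items":{"type":"number"}}},"newtons":{"type":"number"}},"required":["motion"]}

```bash
mkdir -p pics; ls; python3 - <<'E'
from workcell import arm
import cv2,numpy as np
s=arm.observe();print(s)
for n in("scene","side","wrist"):
    im=arm.snapshot(n);cv2.imwrite(f"pics/{n}0.png",im[:,:,::-1])
    c=arm.get_calibration(n);print(n,np.round(c["camera_matrix"],1).tolist(),np.round(c["extrinsics"],3).tolist())
    for t in("cupboard","dipper","stone_tall","stone_rough"):
        print(t,[(round(float(d["score"]),2),np.round(d["location"],3).tolist()) for d in arm.search_frame(n,t)])
E
```

```text
pics
{'clock': 0.0, 'joint_positions': array([-8.38822075e+01,  1.64560678e+01,  9.04210132e+01,  4.39316063e-04,
        7.32565674e+01, -8.59618770e+00]), 'qd': array([ 0.05112496, -0.05598213, -0.0332111 , -0.01684656, -0.01599663,
        0.03344029]), 'effort': array([ 1.18048159e-03, -4.05979013e+01, -2.92624801e+01, -3.14090369e-05,
        5.86417853e-03, -4.28922348e-06]), 'ee_pos': array([ 0.17139242, -0.65227359,  0.25193348]), 'eef_rot': array([[-9.67206413e-01, -2.41291544e-04,  2.53991528e-01],
       [-2.53991393e-01,  2.32010138e-03, -9.67203696e-01],
       [-3.55908023e-04, -9.99997279e-01, -2.30530291e-03]]), 'wrist_force': array([ 0.94715522,  0.40342994, -0.44611867]), 'ft_torque': array([ 0.0143386 , -0.00878827, -0.05275234]), 'finger_gap': 0.08554306912987958}
scene [[375.9, 0.0, 317.5], [0.0, 375.9, 198.4], [0.0, 0.0, 1.0]] [[-0.44, -0.706, 0.555, -0.207], [-0.898, 0.347, -0.27, 0.472], [-0.002, -0.617, -0.787, 1.169], [0.0, 0.0, 0.0, 1.0]]
cupboard [(0.75, [0.649, -0.133, 0.157])]
dipper [(0.74, [0.355, 0.078, 0.061]), (0.61, [0.511, 0.539, 0.058]), (0.57, [0.56, 0.205, 0.092])]
stone_tall []
stone_rough []
side [[460.6, 0.0, 330.3], [0.0, 460.6, 196.8], [0.0, 0.0, 1.0]] [[-0.992, -0.06, 0.113, 0.392], [-0.126, 0.613, -0.78, 1.205], [-0.022, -0.788, -0.616, 0.997], [0.0, 0.0, 0.0, 1.0]]
cupboard [(0.84, [0.668, -0.057, 0.153])]
dipper [(0.94, [0.509, 0.536, 0.06]), (0.77, [0.356, 0.072, 0.06]), (0.38, [0.67, -0.053, 0.152])]
stone_tall [(0.8, [0.533, 0.393, 0.065])]
stone_rough [(0.62, [0.67, -0.057, 0.151]), (0.5, [0.453, -0.336, 0.051])]
wrist [[340.2, 0.0, 324.5], [0.0, 340.2, 203.6], [0.0, 0.0, 1.0]] [[0.254, -0.931, -0.26, 0.238], [-0.967, -0.245, -0.068, -0.636], [-0.0, 0.269, -0.963, 0.374], [0.0, 0.0, 0.0, 1.0]]
cupboard []
dipper []
stone_tall []
stone_rough []
```

View pics/scene0.png

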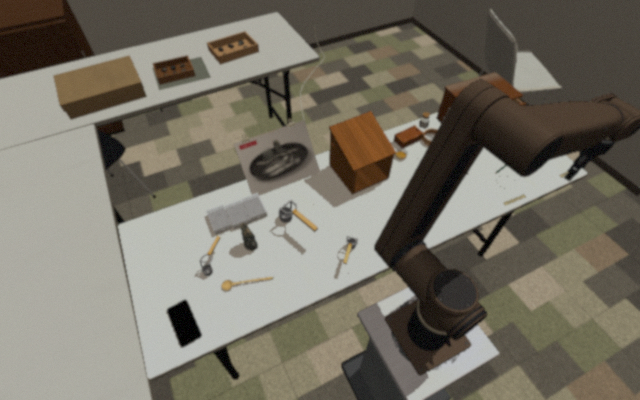

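View pics/side0.png

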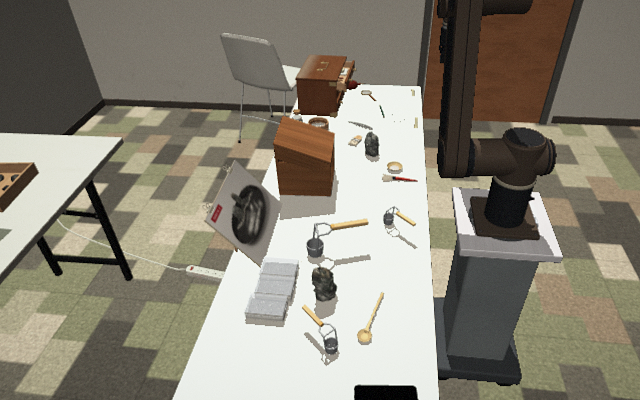

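View pics/wrist0.png

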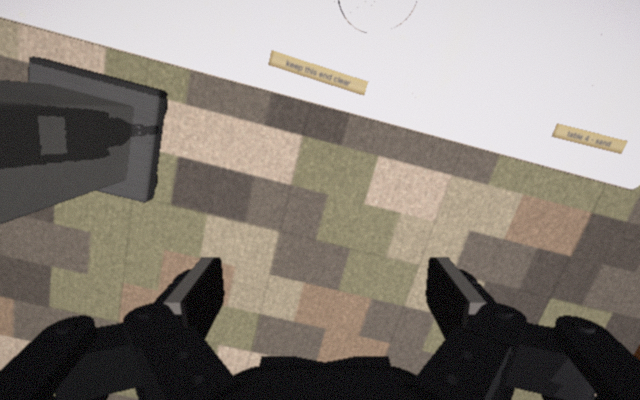

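```bash
python3 - <<'E'
import cv2,numpy as np
a=cv2.imread("pics/side0.png");b=cv2.imread("pics/scene0.png")
A=cv2.resize(a[100:270,250:440],None,fx=4,fy=3.5*4/3.5*0.85,interpolation=cv2.INTER_CUBIC)
A=cv2.resize(a[110:260,250:440],None,fx=4,fy=4,interpolation=cv2.INTER_CUBIC)
B=cv2.resize(b[100:250,250:440],None,fx=4,fy=4,interpolation=cv2.INTER_CUBIC)
cv2.imwrite("pics/cA.png",A);cv2.imwrite("pics/cB.png",B)
E
```

```text
(no output)
```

View pics/cA.png

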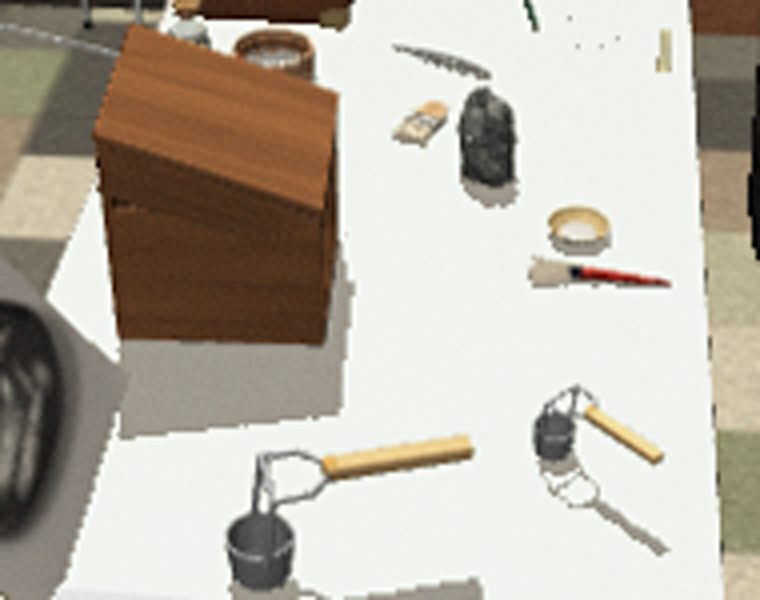

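View pics/cB.png

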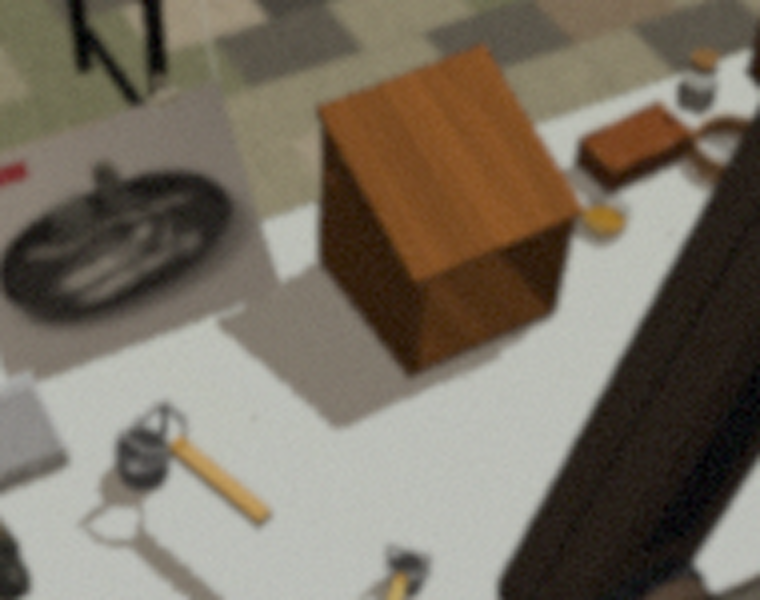

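```bash
cat > h.py <<'E'
from workcell import arm
import cv2,numpy as np
from scipy.optimize import least_squares
from scipy.spatial.transform import Rotation as R
def proj(c,P):
    K=c["camera_matrix"];E=np.linalg.inv(c["extrinsics"])
    q=np.atleast_2d(P)@E[:3,:3].T+E[:3,3];p=q@K.T;return p[:,:2]/p[:,2:]
def ray(c,uv):
    K=c["camera_matrix"];E=c["extrinsics"]
    d=E[:3,:3]@np.linalg.solve(K,[uv[0],uv[1],1.]);return E[:3,3],d/np.linalg.norm(d)
def onz(c,uv,z):
    o,d=ray(c,uv);return o+d*(z-o[2])/d[2]
def body(p,P):  # p=x,y,yaw
    return np.asarray(P)@R.from_euler('z',p[2]).as_matrix().T+[p[0],p[1],0]
def fit(obs,p0,f=None):
    # obs: list (calib,[(model pt),(uv)]...)
    fun=lambda p:np.concatenate([(proj(c,body(p,[m for m,_ in o]))-[u for _,u in o]).ravel() for c,o in obs])
    s=least_squares(fun,p0,loss='soft_l1',f_scale=2);return s.x,fun(s.x).reshape(-1,2)
E
python3 - <<'E'
from h import *
F=lambda y:(-.0954,y,.1494);B=lambda y:(.092,y,.218)
sd=[(B(-.096),(282.5,116.2)),(B(.096),(273.8,143.8)),(F(.096),(330.5,162)),(F(-.096),(334.2,133.7)),((-.092,.09,0),(331.2,195.8)),((.09,.09,0),(279.5,194.5))]
sc=[(B(.096),(329.5,127)),(B(-.096),(371.8,111.2)),(F(-.096),(394.2,153.2)),(F(.096),(353.8,170)),((-.092,.09,0),(353.8,193.8)),((-.092,-.09,0),(388.8,178))]
cs,cc=arm.get_calibration("side"),arm.get_calibration("scene")
x,r=fit([(cs,sd),(cc,sc)],[.65,-.13,0]);print(x,np.degrees(x[2]));print(np.round(r,1).tolist())
for o in([(cs,sd)],[(cc,sc)]):print(fit(o,[.65,-.13,0])[0])
# dipper: handle ends + cup
c4=lambda u,v:(u/4+250,v/4+110)
d4=lambda u,v:(u/4+250,v/4+100)
print("side ends z92",onz(cs,c4(470,447),.092),onz(cs,c4(326,468),.092),"fork bar",onz(cs,c4(262,475),.092),"cup base",onz(cs,c4(262,578),.0))
print("scene ends",onz(cc,d4(263,518),.092),onz(cc,d4(178,445),.092))
E
```

```text
[ 0.66905915 -0.14471493  0.05139143] 2.944512228704637
[[-0.2, -1.3], [-0.8, -0.8], [0.5, 0.0], [0.7, -1.1], [-0.1, 0.7], [0.4, 0.5], [-0.8, -0.7], [-0.9, -0.9], [2.4, -0.8], [0.2, 0.6], [-1.8, 1.0], [0.2, 0.2]]
[ 0.66934464 -0.14334298  0.056967  ]
[ 0.66863436 -0.1455469   0.04527845]
side ends z92 [0.43271569 0.16774727 0.092     ] [0.53642496 0.20184264 0.092     ] fork bar [0.58218797 0.21423967 0.092     ] cup base [0.58389632 0.22874952 0.        ]
scene ends [0.43349523 0.16785884 0.092     ] [0.53615938 0.20171974 0.092     ]
```

>>> play_rows:
  motion:
    - [0,0,0,0.035,0.03,0.013,0.085]
    - [0,0,0,0.07,0.06,0.026,0.085]
    - [0,0,0,0.105,0.09,0.039,0.085]
    - [0,0,0,0.14,0.125,0.052,0.085]
    - [0,0,0,0.175,0.16,0.065,0.085]
    - [0,0,0,0.21,0.19,0.078,0.085]
    - [0,0,0,0.245,0.22,0.09,0.085]
    - [0,0,0,0.28,0.25,0.1,0.085]

```text
clock: 1.55
ee_pos: [0.4528, -0.4014, 0.3546]
eef_rot: [[-0.967, 0.001, 0.254], [-0.254, -0.001, -0.967], [-0.001, -1.0, 0.002]]
wrist_force: [0.3, -0.5, -0.4]
finger_gap: 0.0851
```

>>> play_rows:
  motion:
    - [0,0,0,0,0.045,0,0.085]
    - [0,0,0,0,0.09,0,0.085]
    - [0,0,0,0,0.135,0,0.085]
    - [0,0,0,0,0.18,0,0.085]
    - [0,0,0,0,0.225,0,0.085]
    - [0,0,0,0,0.27,0,0.085]
    - [0,0,0.03,0,0.315,0,0.085]
    - [0,0,0.06,0,0.36,0,0.085]

```text
clock: 2.35
ee_pos: [0.4511, -0.0411, 0.3537]
eef_rot: [[-0.95, 0.001, 0.312], [-0.312, -0.0, -0.95], [-0.001, -1.0, 0.001]]
wrist_force: [0.7, 0.1, 0.7]
finger_gap: 0.0849
```

>>> play_rows:
  motion:
    - [0,0,0,0,0.04,-0.01,0.085]
    - [0,0,0,0,0.08,-0.02,0.085]
    - [0,0,0,0,0.12,-0.03,0.085]
    - [0,0,0,0,0.16,-0.04,0.085]
    - [0,0,0,-0.005,0.19,-0.055,0.085]
    - [0,0,0,-0.01,0.205,-0.07,0.085]
    - [0,0,0,-0.01,0.21,-0.08,0.085]
    - [0,0,0,-0.01,0.21,-0.08,0.085]

```text
clock: 3.15
ee_pos: [0.4407, 0.1673, 0.2717]
eef_rot: [[-0.95, -0.003, 0.313], [-0.313, -0.001, -0.95], [0.003, -1.0, -0.0]]
wrist_force: [-0.0, -0.2, 0.3]
finger_gap: 0.0852
```

```bash
python3 - <<'E'
from h import *
c=arm.get_calibration("wrist");im=arm.snapshot("wrist")
cv2.imwrite("pics/w1.png",im[:,:,::-1])
d=arm.outline_of("wrist","dipper")
for k in d:
    ys,xs=np.nonzero(k["region"]);print(k["score"],xs.min(),xs.max(),ys.min(),ys.max())
print(arm.search_frame("wrist","dipper"))
p=[.448,.1727];a=np.radians(18.2);u=np.array([np.cos(a),np.sin(a)])
e=np.array([.431,.167])
for n,t in(("end",0),("grip",.018),("hend",.113),("bar",.155)):
    q=[*(e+u*t),.092];print(n,proj(c,q))
E
```

```text
0.98 283 356 0 195
0.91 311 410 238 318
0.38 0 4 0 16
[{'location': [0.355, 0.0763, 0.0656], 'score': 0.82}, {'location': [0.5419, 0.1965, 0.0943], 'score': 0.63}]
end [[321.13339688 196.56040395]]
grip [[321.08791571 177.15602567]]
hend [[320.82148338  63.48363138]]
bar [[320.68732111   6.24378095]]
```

View pics/w1.png

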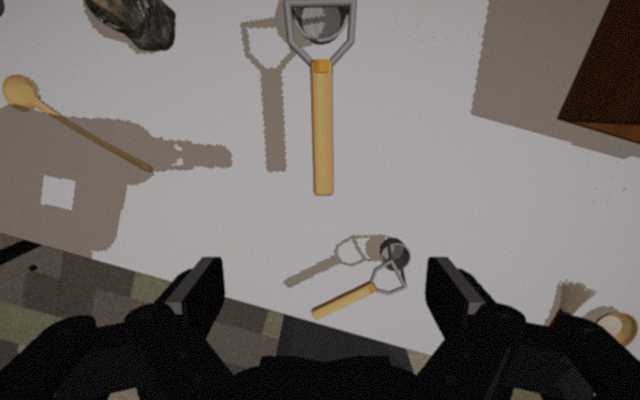

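```bash
python3 - <<'E'
from h import *
c=arm.get_calibration("wrist")
E=onz(c,(323.8,193),.099);H=onz(c,(321,61),.099);B1=onz(c,(285,3),.095);B2=onz(c,(356,3),.095)
print(E,H,np.linalg.norm(H-E),np.degrees(np.arctan2(*(H-E)[[1,0]])));print(B1,B2,np.linalg.norm(B1-B2))
u=(H-E)/np.linalg.norm(H-E);print("grip",E+u*.018, "bar->grip",(B1+B2)/2-.137*u)
print(arm.observe()["ee_pos"])
im=cv2.imread("pics/w1.png")[0:220,240:420];cv2.imwrite("pics/w1c.png",cv2.resize(im,None,fx=2.7,fy=2.7,interpolation=cv2.INTER_CUBIC))
E
```

```text
[0.43832424 0.16530782 0.099     ] [0.54213582 0.20153477 0.099     ] 0.10995106918561802 19.237366709231996
[0.57417116 0.24171185 0.095     ] [0.59152162 0.18861028 0.095     ] 0.05586425170012781
grip [0.45531915 0.1712385  0.099     ] bar->grip [0.45349624 0.17002197 0.095     ]
[0.44218408 0.16643176 0.27423938]
```

View pics/w1c.png

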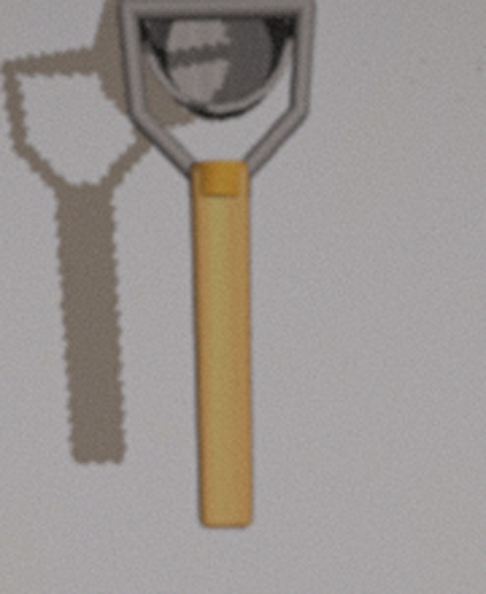

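>>> play_rows:
  motion:
    - [0,0,0.009,0.006,0.002,-0.03,0.06]
    - [0,0,0.009,0.012,0.004,-0.065,0.06]
    - [0,0,0.009,0.012,0.004,-0.1,0.06]
    - [0,0,0.009,0.012,0.004,-0.13,0.06]
    - [0,0,0.009,0.012,0.004,-0.155,0.06]
    - [0,0,0.009,0.012,0.004,-0.172,0.06]
    - [0,0,0.009,0.012,0.004,-0.179,0.06]
    - [0,0,0.009,0.012,0.004,-0.179,0.06]

```text
clock: 4.1
ee_pos: [0.4538, 0.1705, 0.0942]
eef_rot: [[-0.948, -0.001, 0.319], [-0.319, -0.0, -0.948], [0.001, -1.0, -0.0]]
wrist_force: [-0.4, -0.7, 0.5]
finger_gap: 0.0598
```

```bash
python3 - <<'E'
from h import *
s=arm.observe();print(s["ee_pos"],s["wrist_force"])
for n in("wrist","side"):
    cv2.imwrite(f"pics/{n}2.png",arm.snapshot(n)[:,:,::-1])
im=cv2.imread("pics/side2.png")[130:280,270:440];cv2.imwrite("pics/side2c.png",cv2.resize(im,None,fx=4,fy=4,interpolation=cv2.INTER_CUBIC))
E
```

```text
[0.4537692  0.17046434 0.09421016] [-0.35529619 -0.65222216  0.53117218]
```

View pics/wrist2.png

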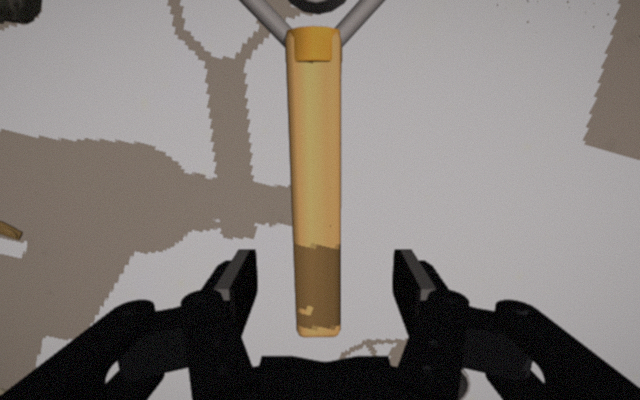

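View pics/side2c.png

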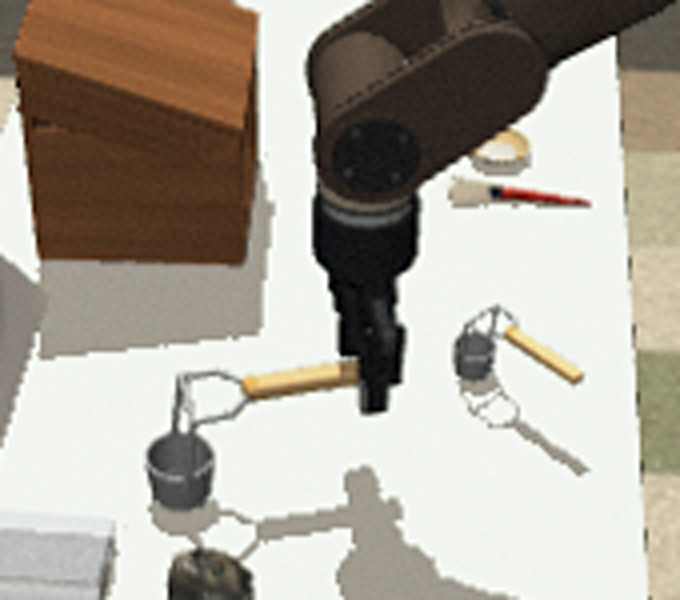

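>>> play_rows:
  motion:
    - [0,0,0.01,-0.001,0.002,0,0.06]
    - [0,0,0.01,-0.001,0.002,0,0.03]
    - [0,0,0.01,-0.001,0.002,0,0.01]
    - [0,0,0.01,-0.001,0.002,0,0.005]
    - [0,0,0.01,-0.001,0.002,0,0.005]
    - [0,0,0.01,-0.001,0.002,0,0.005]
    - [0,0,0.01,-0.001,0.002,0,0.005]
    - [0,0,0.01,-0.001,0.002,0,0.005]
  newtons: 115

```text
clock: 5.0
ee_pos: [0.4524, 0.1732, 0.0944]
eef_rot: [[-0.944, -0.0, 0.33], [-0.33, -0.0, -0.944], [0.0, -1.0, -0.0]]
wrist_force: [-1.0, -0.8, 2.6]
finger_gap: 0.0161
```

>>> play_rows:
  motion:
    - [0,0,0,0,0,0.01,0.005]
    - [0,0,0,0,0,0.025,0.005]
    - [0,0,0,0,0,0.04,0.005]
    - [0,0,0,0,0,0.06,0.005]
    - [0,0,0,0,0,0.08,0.005]
    - [0,0,0,0,0,0.1,0.005]
    - [0,0,0,0,0,0.11,0.005]
    - [0,0,0,0,0,0.11,0.005]

```text
clock: 5.8
ee_pos: [0.4533, 0.1733, 0.206]
eef_rot: [[-0.944, 0.003, 0.33], [-0.33, 0.001, -0.944], [-0.003, -1.0, 0.001]]
wrist_force: [0.8, -1.0, -0.7]
finger_gap: 0.016
```

```bash
python3 - <<'E'
from h import *
s=arm.observe();print(s["ee_pos"],s["wrist_force"],s["joint_positions"])
for n in("wrist","side"):
    cv2.imwrite(f"pics/{n}3.png",arm.snapshot(n)[:,:,::-1])
im=cv2.imread("pics/side3.png")[130:280,270:440];cv2.imwrite("pics/side3c.png",cv2.resize(im,None,fx=4,fy=4,interpolation=cv2.INTER_CUBIC))
E
```

```text
[0.45327531 0.17329144 0.2060155 ] [ 0.83554601 -0.97611624 -0.6889604 ] [ 8.92163732e+00 -5.50953980e+00  1.19094265e+02 -1.81686580e-04
  6.62230862e+01  7.96788451e+01]
```

View pics/wrist3.png

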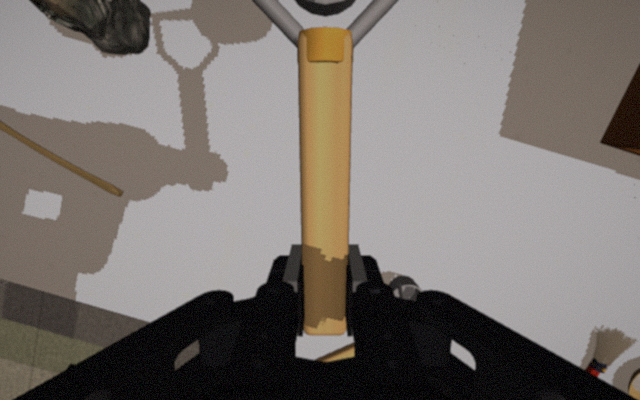

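View pics/side3c.png

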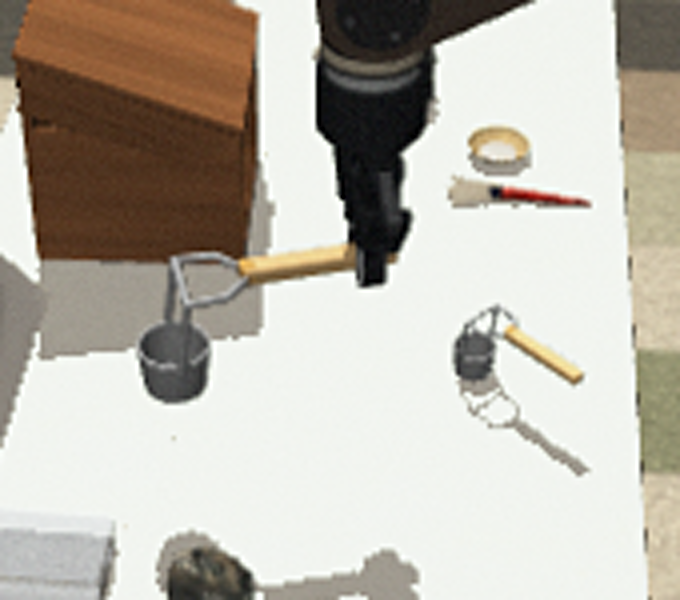

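```bash
python3 - <<'E'
from h import *
s=arm.observe();T=s["ee_pos"];Rt=s["eef_rot"];f=-Rt[:,0]
cw,cs=arm.get_calibration("wrist"),arm.get_calibration("side")
zt=T[2]-.003+.007
H=onz(cw,(326,27),zt);E=onz(cw,(324,334),zt)
print("fwd of TCP: hand end",(H-T)@f,"free end",(E-T)@f,np.linalg.norm(H-E),"lat",(H-T)@Rt[:,2],(E-T)@Rt[:,2])
for d in(.13,.137,.144):
  for dz in(0,-.01):
    b=T+f*d+[0,0,-.003+dz];print(d,dz,proj(cs,[b+Rt[:,2]*.026,b,b-Rt[:,2]*.026]).round(1).tolist())
print(proj(cs,[T+f*(.137-.042)+[0,0,-.003]]))
im=cv2.imread("pics/side3.png")[185:240,295:375];cv2.imwrite("pics/side3d.png",cv2.resize(im,None,fx=9,fy=9,interpolation=cv2.INTER_CUBIC))
E
```

```text
fwd of TCP: hand end 0.0930947170205528 free end -0.018122781683422684 0.11121955016515638 lat 0.0009077660367917156 0.0002476516716562485
0.13 0 [[314.7, 194.8], [316.4, 200.3], [318.2, 206.1]]
0.13 -0.01 [[314.9, 197.6], [316.6, 203.1], [318.3, 208.9]]
0.137 0 [[312.3, 195.1], [314.0, 200.7], [315.7, 206.4]]
0.137 -0.01 [[312.5, 197.9], [314.1, 203.5], [315.8, 209.3]]
0.144 0 [[309.9, 195.5], [311.5, 201.1], [313.1, 206.8]]
0.144 -0.01 [[310.0, 198.3], [311.6, 203.9], [313.3, 209.6]]
[[328.72662845 198.48605511]]
```

View pics/side3d.png

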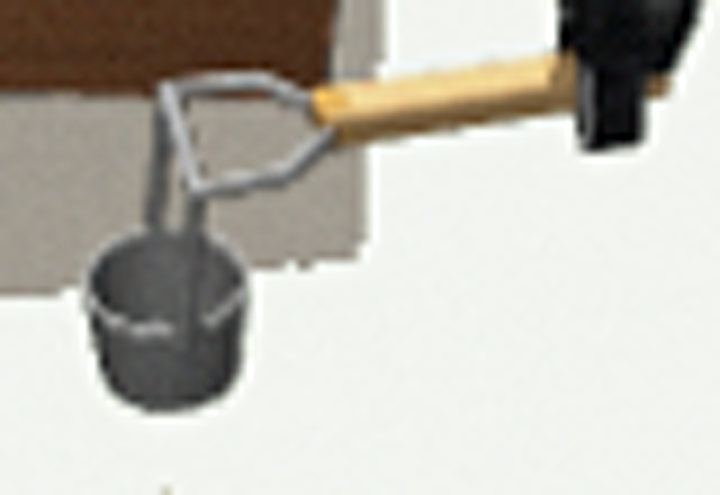

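>>> play_rows:
  motion:
    - [0,0,0.05,0,-0.015,0.01,0.005]
    - [0,0,0.1,0,-0.035,0.02,0.005]
    - [0,0,0.15,0,-0.06,0.03,0.005]
    - [0,0,0.2,0,-0.085,0.04,0.005]
    - [0,0,0.25,-0.005,-0.11,0.05,0.005]
    - [0,0,0.3,-0.01,-0.13,0.056,0.005]
    - [0,0,0.34,-0.015,-0.145,0.056,0.005]
    - [0,0,0.36,-0.015,-0.153,0.056,0.005]

```text
clock: 6.7
ee_pos: [0.4364, 0.0191, 0.2588]
eef_rot: [[-0.768, -0.003, 0.641], [-0.641, -0.0, -0.768], [0.002, -1.0, -0.002]]
wrist_force: [0.4, -0.3, -1.5]
finger_gap: 0.0159
```

>>> play_rows:
  motion:
    - [0,0,0,0,-0.025,0,0.005]
    - [0,0,0,0,-0.055,0,0.005]
    - [0,0,0,0,-0.09,0,0.005]
    - [0,0,0,-0.01,-0.125,0,0.005]
    - [0,0,0,-0.02,-0.16,0,0.005]
    - [0,0,0,-0.035,-0.195,0,0.005]
    - [0,0,0,-0.05,-0.225,0,0.005]
    - [0,0,0,-0.057,-0.25,0,0.005]

```text
clock: 7.5
ee_pos: [0.3788, -0.231, 0.2586]
eef_rot: [[-0.768, -0.002, 0.64], [-0.64, 0.001, -0.768], [0.001, -1.0, -0.003]]
wrist_force: [0.1, 0.6, -1.1]
finger_gap: 0.016
```

```bash
python3 - <<'E'
from h import *
s=arm.observe();print(s["ee_pos"],s["wrist_force"],s["joint_positions"])
for n in("scene","side"):
    im=arm.snapshot(n);cv2.imwrite(f"pics/{n}4.png",im[:,:,::-1])
E
```

```text
[ 0.37882794 -0.23100791  0.25857323] [ 0.05347611  0.58848781 -1.05649176] [-4.44961365e+01 -1.43688235e+01  1.20997521e+02 -4.51130479e-02
  7.35237880e+01  5.72675800e+00]
```

View pics/side4.png

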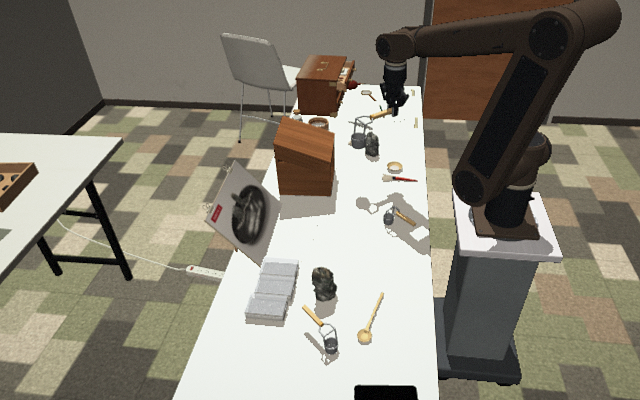

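View pics/scene4.png

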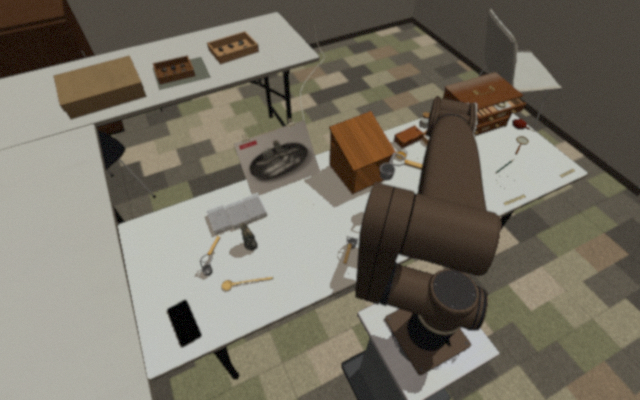

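```bash
cat > plan.py <<'E'
from h import *
C=np.array([.669,-.1445]);CY=np.radians(2.95);D=.135
def Rw(yaw,th): # forward col etc
    return R.from_euler('z',yaw,degrees=True)*R.from_euler('y',-th,degrees=True)
def tcp(bx,by,bz,yaw,th):
    b=body([C[0],C[1],CY],[bx,by,bz]);r=Rw(yaw,th)
    return b-r.apply([D,0,0])+r.apply([0,0,.003]),r
def delta(a,b):
    return np.round((b[1]*a[1].inv()).as_rotvec(),3).tolist(),np.round(b[0]-a[0],4).tolist()
W=[(np.array([.38,-.23,.26]),Rw(39.9,0)),(np.array([.38,-.23,.12]),Rw(25,0)),
 tcp(-.075,0,.122,8,8),tcp(-.04,0,.125,2.95,17),tcp(-.022,0,.1485,2.95,17),tcp(.012,0,.1485,2.95,17),tcp(.012,0,.1235,2.95,17),tcp(.012,0,.122,2.95,1)]
if __name__=="__main__":
  for i in range(1,len(W)):print(i,np.round(W[i][0],4),delta(W[i-1],W[i]))
E
python3 plan.py
```

```text
1 [ 0.38 -0.23  0.12] ([0.0, 0.0, -0.26], [0.0, 0.0, -0.14])
2 [ 0.4613 -0.167   0.1062] ([0.04, -0.134, -0.296], [0.0813, 0.063, -0.0138])
3 [ 0.4992 -0.1532  0.0884] ([0.015, -0.156, -0.088], [0.0379, 0.0138, -0.0178])
4 [ 0.5172 -0.1523  0.1119] ([0.0, 0.0, 0.0], [0.018, 0.0009, 0.0235])
5 [ 0.5512 -0.1506  0.1119] ([0.0, 0.0, 0.0], [0.034, 0.0017, 0.0])
6 [ 0.5512 -0.1506  0.0869] ([0.0, 0.0, 0.0], [0.0, 0.0, -0.025])
7 [ 0.5461 -0.1508  0.1226] ([-0.014, 0.279, 0.0], [-0.005, -0.0003, 0.0357])
```

>>> play_rows:
  motion:
    - [0,0,-0.04,0,0,-0.02,0.005]
    - [0,0,-0.08,0,0,-0.045,0.005]
    - [0,0,-0.13,0,0,-0.07,0.005]
    - [0,0,-0.17,0,0,-0.095,0.005]
    - [0,0,-0.21,0,0,-0.118,0.005]
    - [0,0,-0.24,0,0,-0.133,0.005]
    - [0,0,-0.26,0,0,-0.14,0.005]
    - [0,0,-0.26,0,0,-0.14,0.005]

```text
clock: 8.4
ee_pos: [0.3798, -0.2285, 0.1187]
eef_rot: [[-0.906, -0.003, 0.423], [-0.423, 0.003, -0.906], [0.001, -1.0, -0.004]]
wrist_force: [0.3, 0.3, -1.3]
finger_gap: 0.0161
```

>>> play_rows:
  motion:
    - [0.004,-0.013,-0.03,0.008,0.006,-0.001,0.005]
    - [0.01,-0.034,-0.074,0.02,0.016,-0.003,0.005]
    - [0.016,-0.054,-0.118,0.032,0.025,-0.005,0.005]
    - [0.022,-0.074,-0.163,0.045,0.035,-0.008,0.005]
    - [0.028,-0.094,-0.207,0.057,0.044,-0.01,0.005]
    - [0.034,-0.114,-0.252,0.069,0.054,-0.012,0.005]
    - [0.04,-0.134,-0.296,0.081,0.063,-0.014,0.005]
    - [0.04,-0.134,-0.296,0.081,0.063,-0.014,0.005]

```text
clock: 9.2
ee_pos: [0.4624, -0.1661, 0.1071]
eef_rot: [[-0.98, 0.138, 0.141], [-0.14, 0.02, -0.99], [-0.14, -0.99, 0.0]]
wrist_force: [-0.1, 0.1, -1.4]
finger_gap: 0.0161
```

```bash
python3 - <<'E'
from h import *
s=arm.observe();print(s["clock"],s["ee_pos"],s["wrist_force"],s["joint_positions"])
for n in("scene","side","wrist"):
    im=arm.snapshot(n);cv2.imwrite(f"pics/{n}5.png",im[:,:,::-1])
im=cv2.imread("pics/scene5.png")[100:250,300:490];cv2.imwrite("pics/scene5c.png",cv2.resize(im,None,fx=4,fy=4,interpolation=cv2.INTER_CUBIC))
im=cv2.imread("pics/side5.png")[90:240,260:450];cv2.imwrite("pics/side5c.png",cv2.resize(im,None,fx=4,fy=4,interpolation=cv2.INTER_CUBIC))
E
```

```text
9.2 [ 0.46238667 -0.16609193  0.10710144] [-0.0550695   0.08954447 -1.41994042] [-3.41682306e+01 -4.21425726e-02  1.25783390e+02  7.20799692e+00
  4.85140030e+01  4.32040776e+01]
```

View pics/side5c.png

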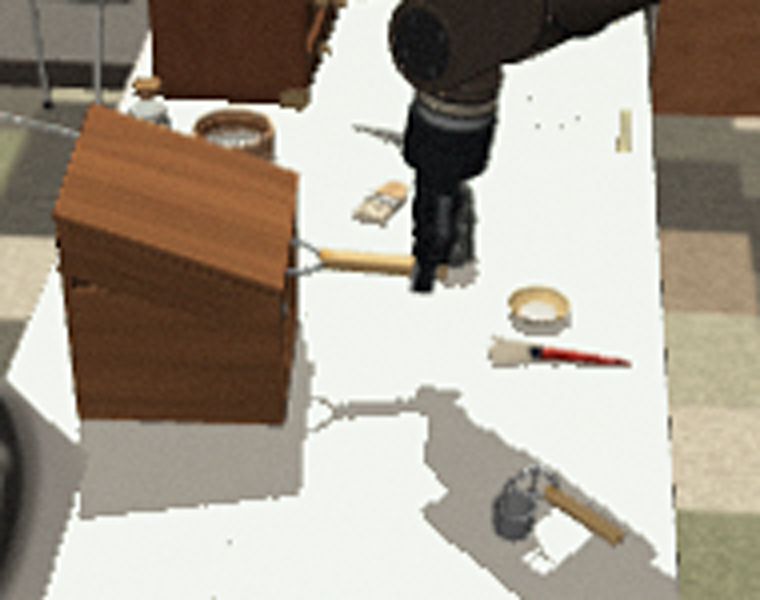

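View pics/scene5c.png

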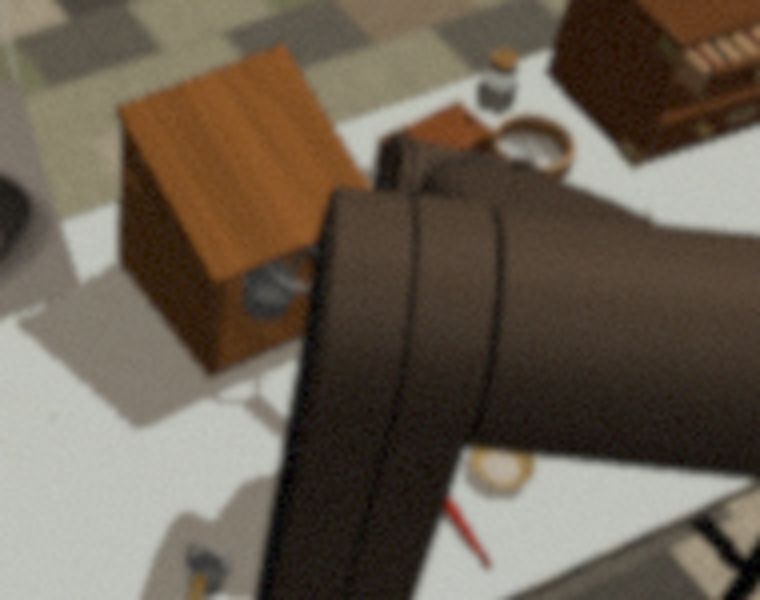

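View pics/wrist5.png

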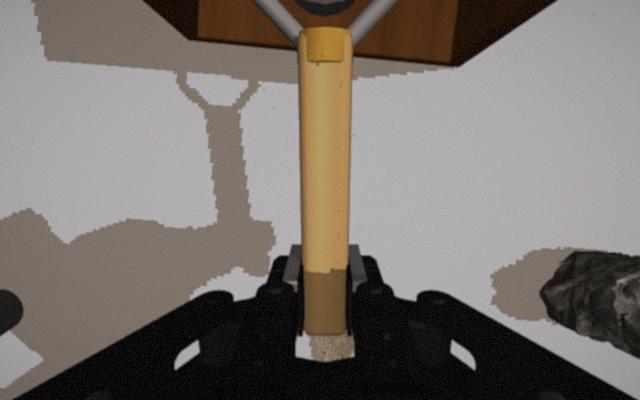

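```bash
python3 - <<'E'
from plan import *
c=arm.get_calibration("wrist")
L=onz(c,(190,38),0);Rr=onz(c,(459,66),0);print(L,Rr,np.linalg.norm(L-Rr),(L+Rr)/2)
v=L-Rr;print("yaw",np.degrees(np.arctan2(-v[0],v[1])))
for y in(.09,.096,-.09,-.096):print(y,body([*C,CY],[-.092,y,0]),proj(c,body([*C,CY],[-.092,y,0])))
im=cv2.imread("pics/wrist5.png")[0:110,120:580];cv2.imwrite("pics/w5c.png",cv2.resize(im,None,fx=1.7,fy=1.7,interpolation=cv2.INTER_CUBIC))
E
```

```text
[ 0.57738254 -0.06175885  0.        ] [ 0.58489663 -0.24017791  0.        ] 0.1785772190952446 [ 0.58113958 -0.15096838  0.        ]
yaw 2.411578006241162
0.09 [ 0.57249011 -0.059354    0.        ] [[185.70270652  45.22072695]]
0.096 [ 0.57218133 -0.05336195  0.        ] [[176.58435081  44.36444599]]
-0.09 [ 0.58175372 -0.23911547  0.        ] [[456.52259305  70.65271501]]
-0.096 [ 0.5820625  -0.24510751  0.        ] [[465.45983415  71.49198797]]
```

View pics/w5c.png

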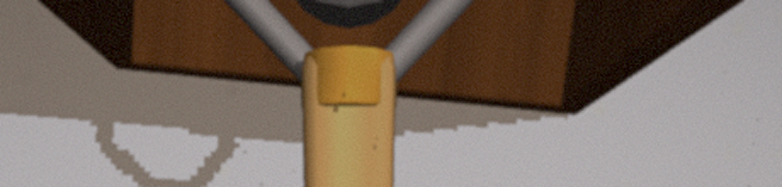

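>>> play_rows:
  motion:
    - [0.002,-0.02,-0.012,0.005,0.002,-0.002,0.005]
    - [0.004,-0.045,-0.025,0.011,0.004,-0.005,0.005]
    - [0.007,-0.07,-0.04,0.017,0.006,-0.008,0.005]
    - [0.01,-0.1,-0.056,0.024,0.009,-0.011,0.005]
    - [0.012,-0.13,-0.072,0.031,0.011,-0.015,0.005]
    - [0.015,-0.156,-0.088,0.038,0.014,-0.018,0.005]
    - [0.015,-0.156,-0.088,0.038,0.014,-0.018,0.005]
    - [0.015,-0.156,-0.088,0.038,0.014,-0.018,0.005]

```text
clock: 10.15
ee_pos: [0.4992, -0.1527, 0.088]
eef_rot: [[-0.955, 0.291, 0.051], [-0.049, 0.016, -0.999], [-0.291, -0.957, -0.001]]
wrist_force: [0.4, -0.6, -1.3]
finger_gap: 0.0161
```

>>> play_rows:
  motion:
    - [0,0,0,0.004,0,0.004,0.005]
    - [0,0,0,0.008,0,0.008,0.005]
    - [0,0,0,0.012,0,0.013,0.005]
    - [0,0,0,0.016,0.001,0.018,0.005]
    - [0,0,0,0.02,0.001,0.022,0.005]
    - [0,0,0,0.02,0.001,0.0235,0.005]
    - [0,0,0,0.02,0.001,0.0235,0.005]
    - [0,0,0,0.02,0.001,0.0235,0.005]

```text
clock: 10.95
ee_pos: [0.5192, -0.1517, 0.1116]
eef_rot: [[-0.955, 0.291, 0.051], [-0.049, 0.016, -0.999], [-0.291, -0.957, -0.001]]
wrist_force: [-0.9, -0.2, -1.0]
finger_gap: 0.0159
```

```bash
python3 - <<'E'
from plan import *
s=arm.observe();print(s["clock"],s["ee_pos"],s["wrist_force"],s["finger_gap"])
r=s["eef_rot"];b=s["ee_pos"]-r[:,0]*D+r[:,1]*.003
print("bar cup frame",R.from_euler('z',-CY).apply(b-[*C,0]))
for n in("side","wrist","scene"):
    im=arm.snapshot(n);cv2.imwrite(f"pics/{n}6.png",im[:,:,::-1])
im=cv2.imread("pics/side6.png")[90:240,260:450];cv2.imwrite("pics/side6c.png",cv2.resize(im,None,fx=4,fy=4,interpolation=cv2.INTER_CUBIC))
im=cv2.imread("pics/scene6.png")[100:220,310:430];cv2.imwrite("pics/scene6c.png",cv2.resize(im,None,fx=4,fy=4,interpolation=cv2.INTER_CUBIC))
E
```

```text
10.95 [ 0.51920764 -0.15170612  0.11159635] [-0.8546213  -0.164147   -1.00499098] 0.0158931308693168
bar cup frame [-0.01994197  0.00046127  0.14803921]
```

View pics/side6c.png

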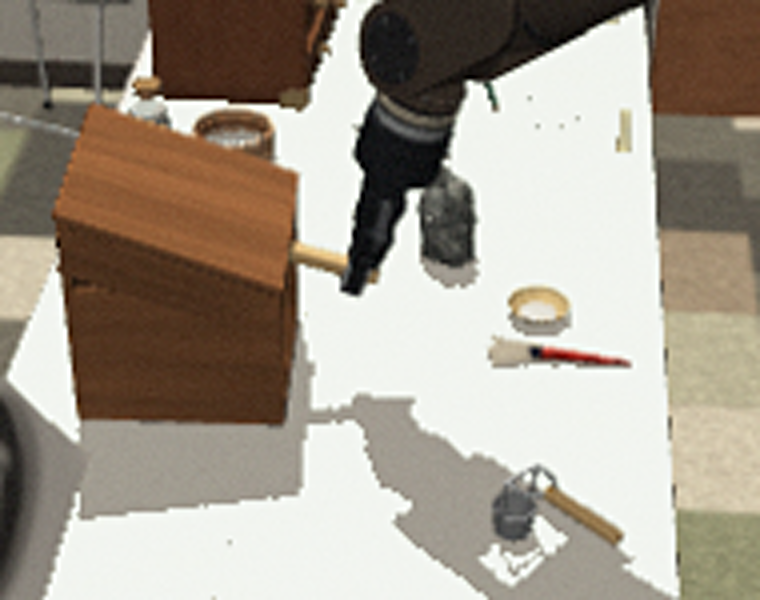

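View pics/wrist6.png

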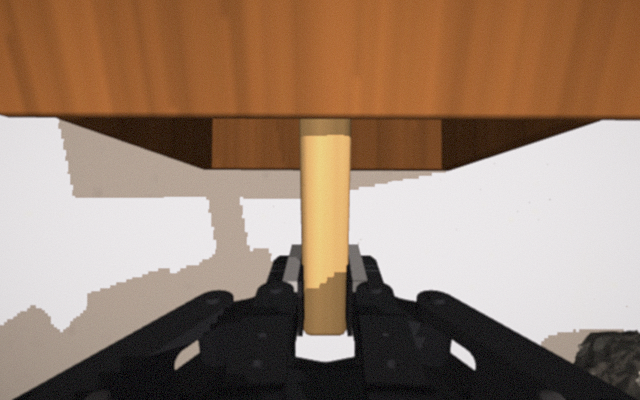

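View pics/scene6c.png

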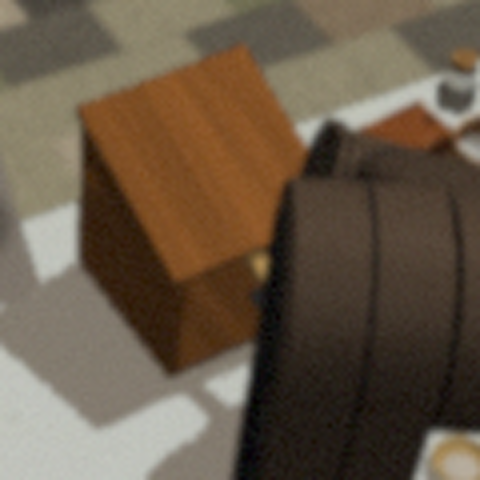

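```bash
python3 - <<'E'
from plan import *
c=arm.get_calibration("wrist")
for p in((-.0954,0,.1494),(-.092,0,.140),(-.092,.09,0),(-.092,-.09,0)):print(p,proj(c,body([*C,CY],p)))
print(onz(c,(210,168.5),0),onz(c,(445,169.5),0),onz(c,(325,117),.1494),onz(c,(325,118),.14),body([*C,CY],(-.0954,0,0)))
E
```

```text
(-0.0954, 0, 0.1494) [[325.19211722 128.25780638]]
(-0.092, 0, 0.14) [[325.15672422 124.81536945]]
(-0.092, 0.09, 0) [[201.25473868 173.7977343 ]]
(-0.092, -0.09, 0) [[448.75784163 173.71217025]]
[ 0.57667287 -0.06548203  0.        ] [ 0.5846816  -0.23625527  0.        ] [ 0.57698133 -0.1491875   0.1494    ] [ 0.57928217 -0.14907446  0.14      ] [ 0.57372642 -0.14940971  0.        ]
```

>>> play_rows:
  motion:
    - [0,0,0,0.005,0,0,0.005]
    - [0,0,0,0.011,0.001,0,0.005]
    - [0,0,0,0.018,0.001,0,0.005]
    - [0,0,0,0.025,0.001,0,0.005]
    - [0,0,0,0.032,0.002,0,0.005]
    - [0,0,0,0.037,0.002,0,0.005]
    - [0,0,0,0.037,0.002,0,0.005]
    - [0,0,0,0.037,0.002,0,0.005]

```text
clock: 11.9
ee_pos: [0.5564, -0.1497, 0.1116]
eef_rot: [[-0.955, 0.291, 0.052], [-0.049, 0.016, -0.999], [-0.291, -0.957, -0.001]]
wrist_force: [0.3, -0.7, -0.9]
finger_gap: 0.0163
```

>>> play_rows:
  motion:
    - [0,0,0,0,0,-0.003,0.005]
    - [0,0,0,0,0,-0.006,0.005]
    - [0,0,0,0,0,-0.01,0.005]
    - [0,0,0,0,0,-0.014,0.005]
    - [0,0,0,0,0,-0.018,0.005]
    - [0,0,0,0,0,-0.022,0.005]
    - [0,0,0,0,0,-0.022,0.005]
    - [0,0,0,0,0,-0.022,0.005]

```text
clock: 12.7
ee_pos: [0.5564, -0.1498, 0.0896]
eef_rot: [[-0.955, 0.291, 0.051], [-0.049, 0.016, -0.999], [-0.291, -0.957, -0.001]]
wrist_force: [0.1, 0.0, -1.4]
finger_gap: 0.0158
```

>>> play_rows:
  motion:
    - [-0.002,0.04,0,-0.001,0,0.005,0.005]
    - [-0.004,0.09,0,-0.003,0,0.011,0.005]
    - [-0.007,0.14,0,-0.004,0,0.017,0.005]
    - [-0.009,0.19,0,-0.005,0,0.023,0.005]
    - [-0.012,0.24,0,-0.005,0,0.029,0.005]
    - [-0.014,0.279,0,-0.005,0,0.034,0.005]
    - [-0.014,0.279,0,-0.005,0,0.034,0.005]
    - [-0.014,0.279,0,-0.005,0,0.034,0.005]

```text
clock: 13.5
ee_pos: [0.5516, -0.1498, 0.1239]
eef_rot: [[-0.999, 0.018, 0.051], [-0.051, 0.002, -0.999], [-0.018, -1.0, -0.001]]
wrist_force: [-0.1, -0.4, -1.0]
finger_gap: 0.0159
```

```bash
python3 - <<'E'
from plan import *
s=arm.observe();print(s["clock"],s["ee_pos"],s["wrist_force"],s["ft_torque"],s["finger_gap"])
r=s["eef_rot"];b=s["ee_pos"]-r[:,0]*D+r[:,1]*.003
print("bar cup frame",R.from_euler('z',-CY).apply(b-[*C,0]))
for n in("side","wrist","scene"):
    im=arm.snapshot(n);cv2.imwrite(f"pics/{n}7.png",im[:,:,::-1])
im=cv2.imread("pics/side7.png")[90:240,260:450];cv2.imwrite("pics/side7c.png",cv2.resize(im,None,fx=4,fy=4,interpolation=cv2.INTER_CUBIC))
E
```

```text
13.5 [ 0.55163994 -0.14979379  0.12386287] [-0.1238703  -0.44523053 -0.99657904] [0.05868456 0.21993166 0.00876254] 0.015891253950054786
bar cup frame [0.01755501 0.0007143  0.1232634 ]
```

View pics/side7c.png

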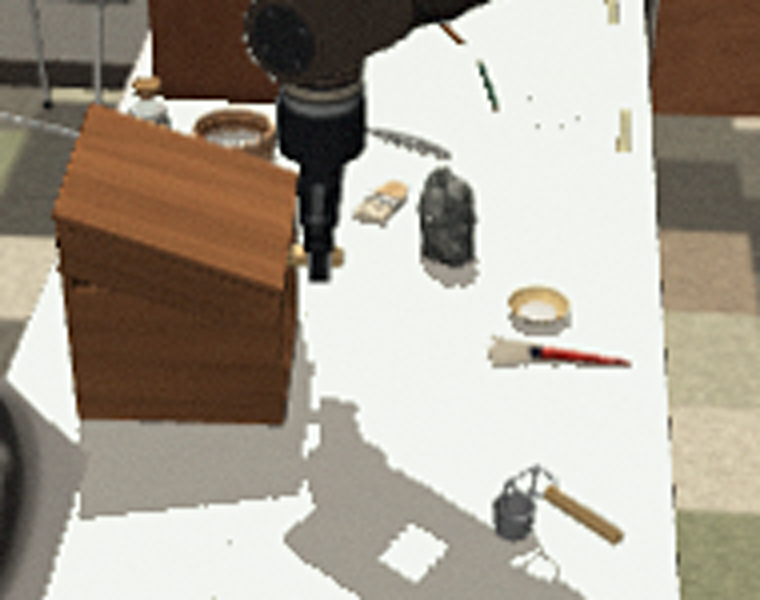

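View pics/wrist7.png

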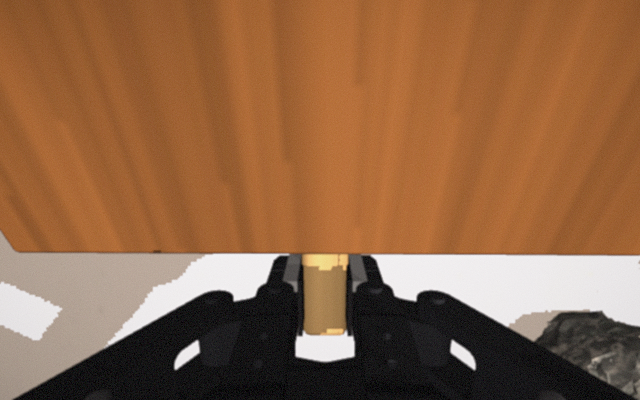

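>>> play_rows:
  motion:
    - [0,0,0,0,0,-0.0005,0.005]
    - [0,0,0,0,0,-0.001,0.005]
    - [0,0,0,0,0,-0.0015,0.005]
    - [0,0,0,0,0,-0.002,0.005]
    - [0,0,0,0,0,-0.0025,0.005]
    - [0,0,0,0,0,-0.003,0.005]
    - [0,0,0,0,0,-0.003,0.005]
    - [0,0,0,0,0,-0.003,0.005]

```text
clock: 14.45
ee_pos: [0.5517, -0.15, 0.1212]
eef_rot: [[-0.999, 0.017, 0.051], [-0.051, 0.001, -0.999], [-0.017, -1.0, -0.0]]
wrist_force: [-1.2, 1.1, 2.8]
finger_gap: 0.0159
```

>>> play_rows:
  motion:
    - [0,0,0,0,0,0.001,0.005]
    - [0,0,0,-0.002,0,0.001,0.005]
    - [0,0,0,-0.004,0,0.001,0.005]
    - [0,0,0,-0.006,0,0.001,0.005]
    - [0,0,0,-0.006,0,0.001,0.005]
    - [0,0,0,-0.006,0,0.001,0.01]
    - [0,0,0,-0.006,0,0.001,0.014]
    - [0,0,0,-0.006,0,0.001,0.016]
  newtons: 20

```text
clock: 15.25
ee_pos: [0.5453, -0.1498, 0.1218]
eef_rot: [[-0.999, 0.016, 0.051], [-0.051, 0.002, -0.999], [-0.016, -1.0, -0.001]]
wrist_force: [-0.0, -0.4, 1.9]
finger_gap: 0.0169
```

>>> play_rows:
  motion:
    - [0,0,0,0,0,0,0.018]
    - [0,0,0,0,0,0,0.02]
    - [0,0,0,0,0,0,0.025]
    - [0,0,0,0,0,0,0.035]
    - [0,0,0,0,0,0,0.05]
    - [0,0,0,0,0,0,0.06]
    - [0,0,0,0,0,0,0.06]
    - [0,0,0,0,0,0,0.06]

```text
clock: 16.05
ee_pos: [0.5455, -0.1498, 0.1218]
eef_rot: [[-0.999, 0.017, 0.051], [-0.051, 0.002, -0.999], [-0.017, -1.0, -0.001]]
wrist_force: [-0.3, -0.1, -0.0]
finger_gap: 0.0602
```

```bash
python3 - <<'E'
from plan import *
s=arm.observe();print(s["clock"],s["ee_pos"],s["wrist_force"],s["finger_gap"])
for n in("side","wrist"):
    im=arm.snapshot(n);cv2.imwrite(f"pics/{n}8.png",im[:,:,::-1])
im=cv2.imread("pics/side8.png")[120:200,290:390];im=cv2.resize(im,None,fx=6,fy=6,interpolation=cv2.INTER_CUBIC);w=cv2.imread("pics/wrist8.png")[200:];cv2.imwrite("pics/c8.png",np.vstack([im[:360],cv2.resize(w,(600,188))]))
E
```

```text
16.05 [ 0.54546603 -0.14983663  0.12184247] [-0.34070359 -0.11993442 -0.02698678] 0.06017854050447948
```

View pics/c8.png

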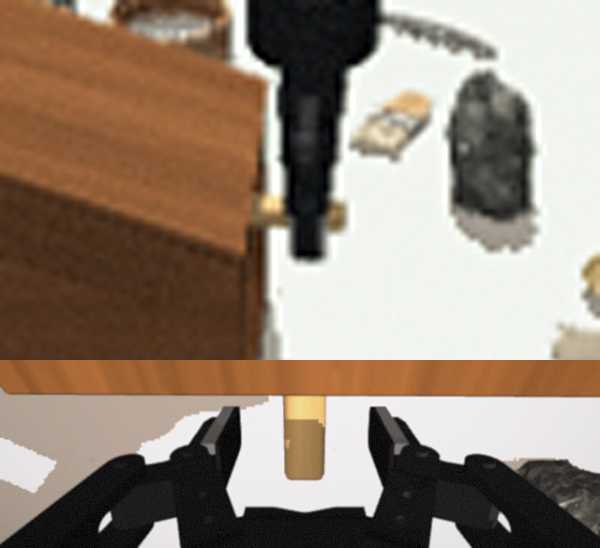

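>>> play_rows:
  motion:
    - [0,0,0,-0.01,0,0.002,0.06]
    - [0,0,0,-0.025,0,0.004,0.06]
    - [0,0,0,-0.045,0,0.006,0.06]
    - [0,0,0,-0.065,0,0.008,0.06]
    - [0,0,0,-0.08,0,0.02,0.06]
    - [0,0,0,-0.09,0,0.05,0.06]
    - [0,0,0,-0.095,0,0.09,0.06]
    - [0,0,0,-0.095,0,0.12,0.06]

```text
clock: 16.95
ee_pos: [0.4495, -0.1498, 0.2439]
eef_rot: [[-0.999, 0.018, 0.051], [-0.051, 0.001, -0.999], [-0.018, -1.0, 0.0]]
wrist_force: [-0.6, -1.1, -0.4]
finger_gap: 0.0601
```

>>> play_rows:
  motion:
    - [0,0,0,0,-0.02,0.02,0.06]
    - [0,0,0,0,-0.05,0.03,0.06]
    - [0,0,0,0,-0.09,0.04,0.06]
    - [0,0,0,0,-0.13,0.04,0.06]
    - [0,0,0,0,-0.17,0.04,0.06]
    - [0,0,0,0,-0.2,0.04,0.06]
    - [0,0,0,0,-0.22,0.04,0.06]
    - [0,0,0,0,-0.22,0.04,0.06]

```text
clock: 17.75
ee_pos: [0.4497, -0.3716, 0.2815]
eef_rot: [[-0.999, 0.016, 0.049], [-0.049, 0.002, -0.999], [-0.016, -1.0, -0.001]]
wrist_force: [0.4, -0.0, 0.0]
finger_gap: 0.06
```

```bash
python3 - <<'E'
from plan import *
s=arm.observe();print(s["clock"],s["ee_pos"],s["wrist_force"],s["finger_gap"])
for n in("side","scene"):
    im=arm.snapshot(n);cv2.imwrite(f"pics/{n}9.png",im[:,:,::-1])
    for t in("dipper","stone_tall","stone_rough"):print(n,t,[(round(float(d["score"]),2),np.round(d["location"],3).tolist()) for d in arm.search_frame(n,t)])
a=cv2.imread("pics/side9.png")[120:200,290:390];b=cv2.imread("pics/scene9.png")[120:200,310:410]
cv2.imwrite("pics/c9.png",np.hstack([cv2.resize(x,(400,320),interpolation=cv2.INTER_CUBIC) for x in(a,b)]))
E
```

```text
17.75 [ 0.44972329 -0.37156297  0.28152595] [ 0.39851008 -0.04669924  0.0255134 ] 0.06001415461715602
side dipper [(0.73, [0.508, 0.533, 0.064]), (0.63, [0.357, 0.074, 0.057]), (0.56, [0.548, -0.141, 0.118])]
side stone_tall [(0.59, [0.533, 0.395, 0.065])]
side stone_rough [(0.61, [0.45, -0.338, 0.052])]
scene dipper [(0.69, [0.51, 0.537, 0.055]), (0.51, [0.565, -0.142, 0.12]), (0.47, [0.354, 0.075, 0.063])]
scene stone_tall [(0.78, [0.517, 0.384, 0.073]), (0.25, [0.564, -0.144, 0.121])]
scene stone_rough [(0.63, [0.427, -0.334, 0.028])]
```

View pics/c9.png

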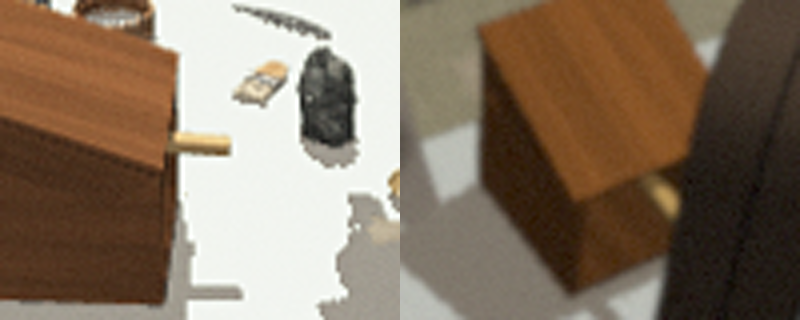

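```bash
python3 - <<'E'
from plan import *
c=arm.get_calibration("side");e=onz(c,(347.3,156.3),.122);print(R.from_euler('z',-CY).apply(e-[C[0]+.003,C[1],0])+[.155,0,0])
a=arm.snapshot("side").astype(int);b=cv2.imread("pics/side9.png")[:,:,::-1].astype(int)
print(abs(a-b)[140:180,320:360].max())
arm.close_job()
E
```

```text
[0.00646206 0.01709661 0.122     ]
12
the job is handed in; nothing more can be done
```

The dipper is hanging on the hook inside the cupboard and the job is handed in at about 18 s of the 45 s allowed. No verdict was reported.

**What I did:** I picked the largest of the three dippers, gripped it by the handle end, and brought it in tilted about 17° under the roof. I carried the bar over the tip, lowered and levelled it, opened the fingers and moved away.

**What the last checks showed:**
- **On the hook:** While I was lowering, the wrist felt an upward force of about 4 N at a bar height of about 121 mm. That matches the shank, where the bar should sit at 122 mm.
- **At rest:** After release the handle stayed level. Two side pictures a moment apart showed it not moving.
- **Position:** From the handle's free end, I put the bar about 6 mm past the cupboard's centre, behind the tip.
- **Stones:** The side camera put both within 4 mm of where they stood at the start.

**What disagreed or could not be seen:**
- **Sideways offset:** The last rough side-picture estimate was about 17 mm off centre. The arm's own position just before release gave under 1 mm. Both are within the allowed 25 mm.
- **Stones, scene camera:** It put the stones 20–30 mm from the side camera's positions. It had not detected them at the start, so there is nothing to compare it with, and the arm was partly in its view.
- **Cupboard depth:** The wrist camera put the cupboard 3–4 mm deeper than the wide cameras did. I allowed for that.
- **Bar on the hook:** No picture shows this directly, because the roof hides it.

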